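Sort the sweepings in the dustpan

ROBOT

A 7-joint arm with a two-finger parallel gripper is mounted at the origin on the work surface. World frame = base frame: x ahead of the robot, y to its left, z up, the work surface at z = 0. Lengths are in m, angles in rad, forces in N, time in s.
With the tool pointing down it reaches from about 0.425 to 0.875 m from the base axis. Payload 8.4 kg.
Tool frame: the origin (TCP) lies between the finger pads; the fingertips stand bot.nose_length ahead of it and the grasp point (between the pads) is the TCP (bot.nose_length is the distance from the TCP to the fingertips, in m); z points along the fingers, y is the line along which they close (so a half turn about z gives the same grasp; the last joint's range is limited). The gripper opens to 85 mm and grips with 20 to 120 N. Pads are 22 mm wide; open, the fingers measure 114 mm over their backs; the gripper's body (76 mm by 85 mm) begins 54 mm behind the grasp point. The pads swing forward as they close: fully open they stand 13 mm farther back than shut.
Start: joints at [-1.419, 0.333, 0.04, 1.465, -0.013, 1.343, -0.059], TCP at [0.161, 0.63, 0.25] pointing down, gripper open.
Joint ranges: [-2.58, 2.58], [-0.38, 2.09], [-1.3, 1.39], [0.25, 2.4], [-1.5, 4.64], [0.08, 2.09], [-2.65, 2.65]. Speed limits (rad/s): [2.22, 2.22, 2.79, 2.79, 3.14, 3.14, 3.14].

INTERFACE

Orientations are given as a rotation vector (axis times angle).
In Python, from cell import bot gives the robot as it stands.
- The arm moves only by the shell command python3 -m inch 'ROWS'. ROWS is JSON, a list of rows, each a list of 3 entries, a list of its own where there are three numbers: the closure, from -1 (fully open) to 1 (shut), then the shift along the tool's x, y, z in mm, then the turn about the tool's z in rad. In form: [[grip, [dx, dy, dz], spin], ...]. A call has 1 to 10 rows; each row shifts and turns the commanded pose from where the row before left it, along the tool's axes as they then stand; what a row does not reach is not made up. A row lasts 1/8 s, in which the tool goes at most 62.5 mm and 10.7 degrees, less where a joint would pass 70% of its speed; a pose out of reach is approached as far as the arm can. A call is refused whole if a number of a shift passes 62.5 or a number of a turn 0.188, either way. A call with a gripper value outside its range is refused whole. The fingers move at their own pace and stop on an object; the grip force is fixed at half the most. Time passes only in rows, so rows that do not move let the fingers close. It gives the time, the measured TCP pose, the force, the opening and the grip force at its end, in the units of the state.
- bot.observe(): the state, without advancing time (a new reading comes with each control period).
- bot.capture(name): name is "scene" or "side" or "wrist"; returns (picture, depth): 480x640x3 uint8, red, green, blue; 480x640 float32, m along the optical axis (not along the pixel's ray), 0 where there is no reading.
- bot.calibration(name): a dict with "camera_matrix" (3x3 intrinsics, pixels), "R" (3x3) and "t" (3): a world point X has camera coordinates R X + t. Camera axes: x right, y down, z forward; pixel columns grow to the right and rows downward; lengths in m; the calibration is good to about 2 mm. A picture is of the moment at which its call begins: read the wrist's pose just before it. calibration takes no time and is no camera call; for the wrist camera it gives the pose at the moment of the call.
- bot.job_done(): hands the job in; it is judged then, once.
Trained networks look in the newest picture that a camera, given by its name, has taken for a name from the list of things; names that differ only in an ending like _2 or _b are one class to them, and where a whole thing is asked for, a point or a joint stands for the part that bears it (a point fixed in the world has none). Each returns a list of dicts, best first, with "conf" (0 to 1); they miss things now and then, are a little off and sometimes report something else, mostly with a low value. They report only what shows in the picture. A call takes as long as a camera call. They do not tell look-alikes from the thing itself.
- bot.search_frame(camera, query): "xyz" ([x, y, z] in m, in the coordinates of the camera as it stood for that picture, good to about 4 mm: the middle of the surface that is visible of it).
- bot.regions_of(camera, query): "pixels" (480x640 bool, what is visible of it).
- bot.tip_of(camera, query): "xyz" ([x, y, z] in m, in the coordinates of the camera as it stood for that picture, good to about 4 mm: a listed point, or the origin of a listed thing).
The state is a dict: "time": time; "joints": joint angles; "dq": joint speeds; "tau": joint torques, N m; "tcp_pos": TCP position; "ee_rot": TCP orientation; "contact_force": force on the tool from outside, world axes, zero at the start; "torque": the same for the moment, N m; "grip_width": finger opening in m; "finger_force": force on a finger pad.
Only numpy, scipy, OpenCV 4.12 (cv2) and the standard library are available. Lean on these libraries where they do the work, as an engineer would, in place of code of your own. Each camera call takes 0.05 s, during which the arm holds its last target. There are 200 camera calls.

TASK

The dustpan holds what was swept together after mending the garden hoses: pick the hose couplings out of it and put them away by colour, the orange ones in the orange bin and the blue one in the blue bin. Then take the dustpan, tip the black pipe offcuts left in it into the grey tub, and set the empty dustpan back down flat on the bench. Leave everything else on the bench where it is.

Things in the scene. Friction and masses are not known exactly. Their poses are not given: they have to be found in the camera images.
- dustpan: metal dustpan, loose, flat on the bench at the start, 0.24 to 0.42 kg; pan 178 mm (x) by 224 mm (y), sheet 3 mm. Origin: centre of the pan's underside. x runs from mouth to handle, z up. Back wall (x = 89 mm) 45 mm high; side walls (y = +-112) rise from 12 mm at the mouth to 45 at the back. At the start x is within 0.3 rad of world x (handle away from robot)
- dustpan_grip (a point): middle of the dustpan's black handle, at x = 145, y = 0, z = 42 mm from the dustpan's origin; same axes. The handle is a straight level bar along x from x = 89 to 207 mm, 24 mm wide (y), 22 mm high, with 31 mm free under it; it can be gripped firmly from above across its width to carry and tip the pan
- dustpan_lip (a point): middle of the dustpan's mouth, at x = -89, z = 3 mm from the dustpan's origin; same axes. The mouth is fully open: no lip, the 3 mm floor sheet just ends there. The pipe offcuts slide or roll out over it when the pan is tipped mouth-down by 40 to 50 degrees
- orange_coupling_1_mid (a point): orange plastic hose coupling lying in the dustpan (long axis within 0.5 rad of the dustpan's y at the start, 30 mm free beside the middle of both long sides): two octagonal orange nuts, 28 mm across flats, on a grey waist; 44 mm long, 30 g. Point: the very centre of the coupling, 14 mm above what it lies on; its x axis is the coupling's long axis, and at the start its z is up
- orange_coupling_2_mid (a point): orange plastic hose coupling lying in the dustpan (long axis within 0.5 rad of the dustpan's y at the start, 30 mm free beside the middle of both long sides): two octagonal orange nuts, 28 mm across flats, on a grey waist; 44 mm long, 30 g. Point: the very centre of the coupling, 14 mm above what it lies on; its x axis is the coupling's long axis, and at the start its z is up
- blue_coupling_mid (a point): blue plastic hose coupling lying in the dustpan (long axis within 0.5 rad of the dustpan's y at the start, 30 mm free beside the middle of both long sides): two octagonal blue nuts, 28 mm across flats, on a grey waist; 44 mm long, 30 g. Point: the very centre of the coupling, 14 mm above what it lies on; its x axis is the coupling's long axis, and at the start its z is up
- offcut_1_mid (a point): offcut of black plastic pipe, 25 mm diameter, 38 mm long, 20 g, lying in the dustpan, rubbish. Point: its very centre; x axis along the pipe; at the start on the dustpan's floor within 0.5 rad of the dustpan's y axis
- offcut_2_mid (a point): offcut of black plastic pipe, 25 mm diameter, 44 mm long, 20 g, lying in the dustpan, rubbish. Point: its very centre; x axis along the pipe; at the start on the dustpan's floor within 0.5 rad of the dustpan's y axis
- offcut_3_mid (a point): offcut of black plastic pipe, 25 mm diameter, 34 mm long, 20 g, lying in the dustpan, rubbish. Point: its very centre; x axis along the pipe; at the start on the dustpan's floor within 0.5 rad of the dustpan's y axis
- orange_bin: orange open-topped plastic stock bin standing on the bench, does not move; outside 118 mm (x) by 112 mm (y), walls and floor 3 mm, rim 70 mm high, except along the +x side (the picking front), where wall is only 40 mm high and the side walls slope down to it over the last 30 mm. Origin: centre of the underside; z up
- blue_bin: blue open-topped plastic stock bin standing on the bench, does not move; outside 118 mm (x) by 112 mm (y), walls and floor 3 mm, rim 70 mm high, except along the +x side (the picking front), where wall is only 40 mm high and the side walls slope down to it over the last 30 mm. Origin: centre of the underside; z up
- tub: grey open rectangular plastic rubbish tub standing on the bench, does not move; outside 225 mm (x) by 275 mm (y), 85 mm high, walls and floor 4 mm. Origin: centre of the underside; its x axis points roughly away from the robot base, z up
- bench_brush: leave alone: bench hand brush, 260 mm long, wooden, dark bristles down, 46 mm high
- screwdriver: leave alone: screwdriver with red handle, 200 mm long, lying
- wrench: leave alone: steel wrench, 160 mm long, lying
- grease_jar: leave alone: jar with red lid, 64 mm diameter, 75 mm high, standing
- spray_nozzle: leave alone: yellow hose spray nozzle with black handle, about 140 mm long, 36 mm high, lying
- tape_measure: leave alone: yellow and black tape measure, 66 x 40 mm, 60 mm high
- kindling_stick: leave alone: split stick of firewood, 190 x 45 mm, 43 mm high
Not all that is in view belongs to the job. Leave any pink look-alike of the part that bears orange_coupling_2_mid alone. Leave any red look-alike of the part that bears offcut_3_mid alone.

How it is judged:
On the way, in this order (a step that is already met when the one before it is completed fails the run):
1. both orange couplings are in the orange bin and the blue coupling is in the blue bin (x of orange_coupling_1_mid in the frame of orange_bin between -0.057 and 0.057 m and y of orange_coupling_1_mid in the frame of orange_bin between -0.054 and 0.054 m and z of orange_coupling_1_mid in the frame of orange_bin between 0 and 0.062 m and x of orange_coupling_2_mid in the frame of orange_bin between -0.057 and 0.057 m and y of orange_coupling_2_mid in the frame of orange_bin between -0.054 and 0.054 m and z of orange_coupling_2_mid in the frame of orange_bin between 0 and 0.062 m and x of blue_coupling_mid in the frame of blue_bin between -0.057 and 0.057 m and y of blue_coupling_mid in the frame of blue_bin between -0.054 and 0.054 m and z of blue_coupling_mid in the frame of blue_bin between 0 and 0.062 m), for 0.2 s.
2. the dustpan is tipped (more than 20 degrees) over the tub and all three pipe offcuts are in the tub (x of offcut_1_mid in the frame of tub between -0.11 and 0.11 m and y of offcut_1_mid in the frame of tub between -0.135 and 0.135 m and z of offcut_1_mid in the frame of tub between 0 and 0.08 m and x of offcut_2_mid in the frame of tub between -0.11 and 0.11 m and y of offcut_2_mid in the frame of tub between -0.135 and 0.135 m and z of offcut_2_mid in the frame of tub between 0 and 0.08 m and x of offcut_3_mid in the frame of tub between -0.11 and 0.11 m and y of offcut_3_mid in the frame of tub between -0.135 and 0.135 m and z of offcut_3_mid in the frame of tub between 0 and 0.08 m and angle between dustpan's own z axis and vertical above 0.35 rad and horizontal distance between dustpan_lip and tub below 0.2 m), for 0.05 s.
At the end, for the whole second after the job is handed in: The centres of both orange couplings lie inside the orange bin and that of the blue coupling inside the blue bin (below 62 mm), the centres of all three pipe offcuts lie inside the tub, and the dustpan stands on the bench, flat within 0.1 rad and 12 mm; all at rest (all of step 1 and x of offcut_1_mid in the frame of tub between -0.11 and 0.11 m and y of offcut_1_mid in the frame of tub between -0.135 and 0.135 m and z of offcut_1_mid in the frame of tub between 0 and 0.08 m and x of offcut_2_mid in the frame of tub between -0.11 and 0.11 m and y of offcut_2_mid in the frame of tub between -0.135 and 0.135 m and z of offcut_2_mid in the frame of tub between 0 and 0.08 m and x of offcut_3_mid in the frame of tub between -0.11 and 0.11 m and y of offcut_3_mid in the frame of tub between -0.135 and 0.135 m and z of offcut_3_mid in the frame of tub between 0 and 0.08 m and angle between dustpan's own z axis and vertical below 0.1 rad and height (world z) of dustpan between -0.01 and 0.012 m and linear speed of dustpan below 0.03 m/s and linear speed of each of orange_coupling_1, orange_coupling_2, blue_coupling, offcut_1, offcut_2, offcut_3 below 0.05 m/s); the robot touches nothing.
It fails at once if a tool or other thing that is not part of the job (brush, screwdriver, wrench, jar, nozzle, tape measure, firewood) is pushed more than 3 cm from its place (distance of any of bench_brush, screwdriver, wrench, grease_jar, spray_nozzle, tape_measure, kindling_stick from where it was at the start of the episode above 0.03 m).
It fails at once if the grease jar is tipped over (angle between grease_jar's own z axis and vertical above 0.5 rad).
It also fails if it takes over 72 s, if anything falls off the work surface, if the arm or the gripper's body presses on something with over 40 N, if the wrist force passes 120 N, or if a joint passes its speed limit or range.

## Working session

There is one attempt and no reset: what is moved stays moved. The work goes in short steps, Python scripts to look and compute and a shell command to move; the robot and the scene stay as the last step left them, time stands still between calls to the robot, and variables do not carry over. Pictures are saved under pics/ and viewed, at most 13 in all, crops included, and the job is handed in when it is done.

```bash
ls; mkdir -p pics
cat > h.py <<'E'
import numpy as np, cv2
from cell import bot
from scipy.spatial.transform import Rotation as Ro
def snap(cam,name=None):
    c=bot.calibration(cam); p,d=bot.capture(cam)
    if name: cv2.imwrite('pics/'+name,p[:,:,::-1])
    return p,d,c
def w(c,x): return np.array(c['R']).T@(np.array(x)-np.array(c['t']))
def px(c,X):
    q=np.array(c['camera_matrix'])@(np.array(c['R'])@np.array(X)+np.array(c['t'])); return (q[:2]/q[2]).round().astype(int)
def cloud(c,d,m):
    v,u=np.nonzero(m&(d>0)); z=d[v,u]; K=np.array(c['camera_matrix'])
    P=np.stack([(u-K[0,2])/K[0,0]*z,(v-K[1,2])/K[1,1]*z,z],1)
    return (P-np.array(c['t']))@np.array(c['R'])
E
python3 - <<'E'
from h import *
print(bot.observe(), bot.nose_length)
for cam in ['scene','side']:
    p,d,c=snap(cam,cam+'0.png'); print(cam,w(c,[0,0,0]))
    for q in ['dustpan','dustpan_grip','dustpan_lip','orange_coupling_1_mid','blue_coupling_mid','offcut_1_mid','orange_bin','blue_bin','tub','grease_jar']:
        for r in bot.tip_of(cam,q)[:5]:
            X=w(c,r['xyz']); print(q,round(r['conf'],2),X.round(3),px(c,X))
E
```

```text
pics
{'time': 0.0, 'joints': array([-1.41919197,  0.33387426,  0.03984474,  1.46629078, -0.01339312,
        1.34331031, -0.05849655]), 'dq': array([ 0.00030004, -0.0006556 ,  0.00036872,  0.00201639, -0.00079026,
        0.00023265,  0.00024645]), 'tau': array([-1.61265525e-04, -6.58546042e+01,  1.36543315e+00, -4.05562985e+01,
        1.66947849e-02,  1.28028943e-02,  2.38107799e-05]), 'tcp_pos': array([0.16122194, 0.6292357 , 0.24943498]), 'ee_rot': array([-3.92895204e-01, -3.11682882e+00,  2.53549982e-03]), 'contact_force': array([-0.94066848,  0.21667509, -0.63768832]), 'torque': array([-0.00550338,  0.02550966,  0.02389525]), 'finger_force': 0.0, 'grip_width': 0.08523276593705231} 0.019
scene [1.41769097 0.28256384 0.8767817 ]
dustpan 0.87 [ 0.511 -0.033 -0.001] [319 250]
dustpan 0.57 [ 0.808 -0.066  0.003] [264 329]
dustpan 0.41 [ 0.747 -0.249  0.002] [205 292]
dustpan_grip 0.79 [ 0.661 -0.031  0.042] [300 277]
dustpan_lip 0.93 [ 0.429 -0.033  0.006] [328 230]
dustpan_lip 0.64 [0.542 0.034 0.018] [340 258]
orange_coupling_1_mid 0.48 [ 0.543 -0.109  0.016] [288 247]
orange_coup
[... 389 characters left out ...]
 0.01344653 -0.63279227  0.80589325]
dustpan 0.93 [ 0.517 -0.032  0.004] [299 265]
dustpan_grip 0.63 [ 0.664 -0.029  0.042] [341 227]
dustpan_lip 0.69 [ 0.427 -0.033  0.01 ] [271 282]
dustpan_lip 0.69 [ 0.548 -0.033  0.012] [309 257]
orange_coupling_1_mid 0.7 [0.46  0.034 0.02 ] [264 258]
orange_coupling_1_mid 0.47 [ 0.542 -0.107  0.015] [328 274]
orange_coupling_1_mid 0.21 [ 0.417 -0.495 -0.002] [426 430]
blue_coupling_mid 0.68 [ 0.463 -0.028  0.018] [281 271]
offcut_1_mid 0.63 [ 0.552 -0.035  0.014] [310 256]
orange_bin 0.98 [ 0.596 -0.345 -0.001] [421 325]
blue_bin 0.73 [ 0.403 -0.36  -0.003] [366 385]
tub 0.85 [0.439 0.356 0.001] [188 207]
grease_jar 0.59 [ 0.699  0.146 -0.002] [306 203]
```

View pics/scene0.png

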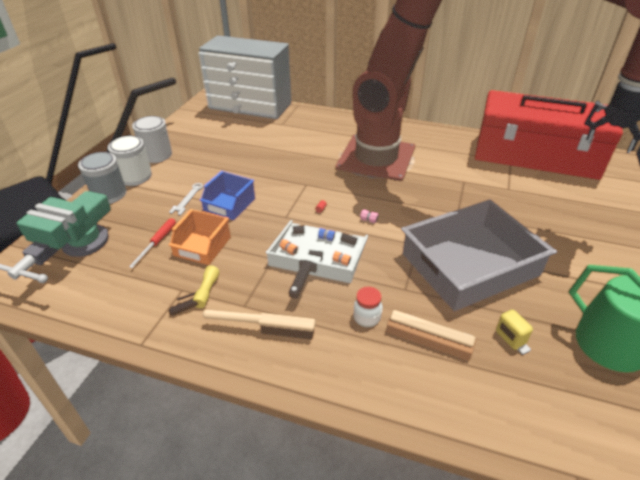

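View pics/side0.png

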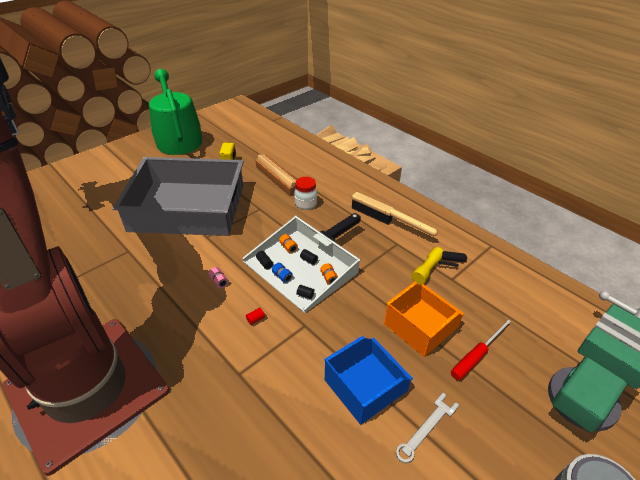

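Candidates in the scene picture: orange couplings at (288,247) and (340,257) and the blue one at (326,233), all inside the pan. The offcuts are black, at (298,230), (348,240) and (315,254). The pink coupling (369,216) and the red offcut (321,206) lie outside the pan, so they are the look-alikes. Next is the wrist view over the pan.

```bash
python3 -m inch '[[-1,[-57,-12,-5],0.1],[-1,[-57,-12,-5],0.1],[-1,[-57,-12,-5],0.1],[-1,[-57,-12,-5],0.1],[-1,[-57,-12,-5],0.1],[-1,[-57,-12,-5],0.1],[-1,[-57,-12,-5],0.1]]'
python3 -m inch '[[-1,[-57,-12,-5],0.1],[-1,[-57,-12,-5],0.1],[-1,[-57,-12,-5],0.1],[-1,[-57,-12,0],0.1],[-1,[-57,-12,0],0.1],[-1,[-57,-12,0],0.1],[-1,[-57,-12,0],0.1],[-1,[0,0,0],0],[-1,[0,0,0],0]]'
cat > look.py <<'E'
import sys
from h import *
s=bot.observe(); R=Ro.from_rotvec(s['ee_rot']).as_matrix()
print(s['tcp_pos'].round(4)); print(R.round(3)); print('q',s['joints'].round(2),'t',s['time'])
p,d,c=snap('wrist',sys.argv[1]+'.png'); print('cam',w(c,[0,0,0]).round(3),np.array(c['R'])[2].round(2))
for q in sys.argv[2:]:
    for r in bot.tip_of('wrist',q)[:4]:
        X=w(c,r['xyz']); print(q,round(r['conf'],2),X.round(4),px(c,X))
E
python3 look.py wr1 dustpan dustpan_grip dustpan_lip orange_coupling_1_mid blue_coupling_mid offcut_1_mid
```

```text
time: 1.98
tcp_pos: [0.4525, 0.3531, 0.2856]
ee_rot: [1.443, 2.79, 0.001]
contact_force: [1.4, 1.0, -0.4]
grip_width: 0.0849
finger_force: 0.0
time: 3.1
tcp_pos: [0.4964, -0.0419, 0.3005]
ee_rot: [-2.308, -2.131, -0.001]
contact_force: [-0.1, 0.6, -0.0]
grip_width: 0.0854
finger_force: 0.0
[ 0.4964 -0.0419  0.3005]
[[ 0.08   0.997  0.   ]
 [ 0.997 -0.08   0.001]
 [ 0.001  0.    -1.   ]]
q [-0.68 -0.03  0.67  1.78  0.02  1.39 -0.1 ] t 3.1
cam [0.503 0.041 0.424] [-0.03 -0.32 -0.95]
dustpan 0.78 [ 0.5202 -0.0344 -0.0009] [340 187]
dustpan 0.45 [ 0.5947 -0.3442  0.002 ] [400 381]
dustpan_grip 0.61 [ 0.6594 -0.0303  0.0424] [464 181]
dustpan_lip 0.97 [ 4.284e-01 -3.350e-02  1.000e-04] [269 192]
orange_coupling_1_mid 0.7 [ 0.5416 -0.1068  0.0208] [361 245]
orange_coupling_1_mid 0.25 [0.5407 0.0349 0.0196] [355 129]
blue_coupling_mid 0.94 [ 0.4615 -0.0289  0.0172] [293 189]
blue_coupling_mid 0.63 [ 0.6946  0.1451 -0.0029] [489  11]
offcut_1_mid 0.83 [ 0.5398 -0.0302  0.0186] [357 185]
```

View pics/wr1.png

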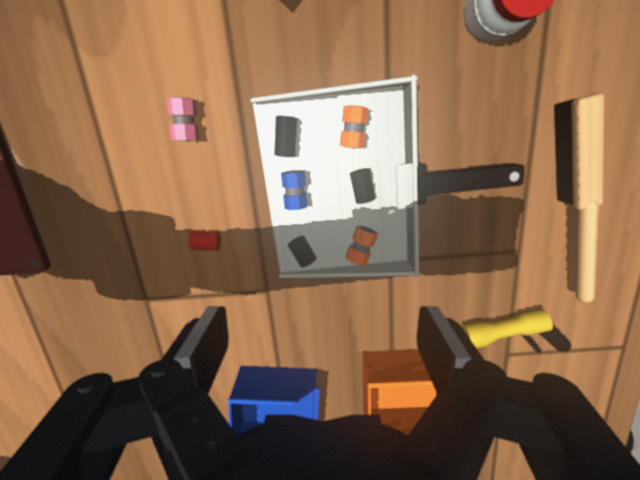

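The wrist view shows both orange couplings in the pan at (354,127) and (362,245), and the blue one at (294,190). The pink (183,119) and red (204,240) look-alikes are outside it. Now the axes of the couplings and the tub and bin rectangles, plus the one enlarged crop.

Run:
```python
from h import *
p,d,c=snap('wrist')
cv2.imwrite('pics/crop.png',cv2.resize(p[60:300,240:540],None,fx=2.6,fy=2.5)[:,:,::-1])
h=cv2.cvtColor(p,cv2.COLOR_RGB2HSV)
for n,(u,v),lo,hi in [('oA',(354,127),5,18),('oB',(362,245),5,18),('bl',(294,190),105,130)]:
    m=np.zeros((480,640),bool); m[v-26:v+27,u-24:u+25]=True
    m&=(h[...,0]>=lo)&(h[...,0]<=hi)&(h[...,1]>120)
    P=cloud(c,d,m); T=P[P[:,2]>np.percentile(P[:,2],60)]
    r=cv2.minAreaRect((P[:,:2]*1000).astype(np.float32)); 
    e=np.linalg.eigh(np.cov(T[:,:2].T))[1][:,1]; e*=np.sign(e[1])
    print(n,m.sum(),'mid',((P.min(0)+P.max(0))/2).round(4),'top mean',T.mean(0).round(4),'top z',np.percentile(P[:,2],95).round(4),'axis yaw from +y (ccw)',round(float(np.arctan2(-e[0],e[1])),3),r)
for n,u in [('scene','tub'),('side','tub'),('side','orange_bin'),('side','blue_bin'),('scene','orange_bin'),('scene','blue_bin')]:
    p,d,c=snap(n); rs=bot.regions_of(n,u)
    for r in rs[:2]:
        P=cloud(c,d,r['pixels']); rim=P[P[:,2]>(.075 if u=='tub' else .062)]
        if len(rim)<20: continue
        print(n,u,round(r['conf'],2),len(rim),rim[:,2].max().round(3),cv2.minAreaRect((rim[:,:2]*1000).astype(np.float32)))
```

```text
oA 708 mid [0.5383 0.0375 0.0276] top mean [0.5389 0.038  0.0312] top z 0.0318 axis yaw from +y (ccw) -0.163 ((538.4325561523438, 37.18904495239258), (42.93354415893555, 26.67791748046875), 80.0628662109375)
oB 536 mid [ 0.5411 -0.1073  0.0254] top mean [ 0.5421 -0.1084  0.0312] top z 0.0319 axis yaw from +y (ccw) -0.362 ((541.295654296875, -107.98713684082031), (43.67315673828125, 26.290494918823242), 68.57746124267578)
bl 367 mid [ 0.4595 -0.0292  0.0285] top mean [ 0.4624 -0.03    0.0315] top z 0.032 axis yaw from +y (ccw) 0.007 ((459.6421813964844, -29.21342658996582), (41.280643463134766, 18.587993621826172), 89.50535583496094)
scene tub 0.87 2000 0.091 ((438.35333251953125, 359.4715576171875), (246.12794494628906, 296.21826171875), 43.83245086669922)
side tub 0.92 1406 0.089 ((438.75579833984375, 356.1182556152344), (249.1139373779297, 291.24591064453125), 44.438880920410156)
side orange_bin 0.78 460 0.073 ((581.9736328125, -343.80487060546875), (118.7228775024414, 94.7086410522461), 88.5126953125)
side blue_bin 0.69 598 0.073 ((387.3699645996094, -358.7863464355469), (117.93345642089844, 93.35746765136719), 82.1563491821289)
scene orange_bin 0.94 300 0.075 ((583.7960205078125, -341.7474365234375), (120.96245574951172, 100.63916015625), 89.61929321289062)
scene blue_bin 0.91 243 0.074 ((438.48028564453125, -351.96636962890625), (213.0801544189453, 129.4476776123047), 3.423710346221924)
```

View pics/crop.png

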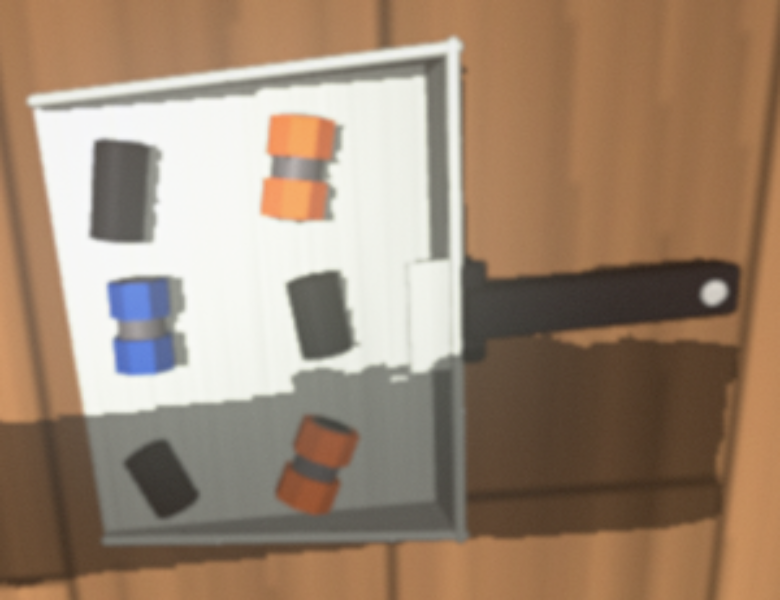

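The crop agrees: there are two orange couplings, one blue and three black offcuts in the pan, with no pink or red. I'm starting with the lower orange one.

```bash
cat > d.py <<'E'
import sys
from h import *
# d.py x y z yaw(of tool y from +x): remaining shift in present tool axes (mm) and spin
s=bot.observe(); R=Ro.from_rotvec(s['ee_rot']).as_matrix(); t=list(map(float,sys.argv[1:]))
print('tcp',s['tcp_pos'].round(4),'d',(R.T@(np.array(t[:3])-s['tcp_pos'])*1000).round(1),'yaw',round(np.arctan2(R[1,1],R[0,1]),3), 'spin',round((np.arctan2(R[1,1],R[0,1])-t[3]+np.pi)%(2*np.pi)-np.pi,3),'q',s['joints'].round(2),'w',round(s['grip_width'],4),'t',round(s['time'],2))
E
python3 -m inch '[[-0.2,[-31,25,50],0],[-0.2,[-31,25,50],0],[-0.2,[0,0,50],0.14],[-0.2,[0,0,45],0.14],[-0.2,[0,0,30],0],[-0.2,[0,0,0],0]]'; python3 d.py .5418 -.108 .025 -.365
```

```text
time: 4.85
tcp_pos: [0.5387, -0.1065, 0.0757]
ee_rot: [-2.582, -1.787, 0.006]
contact_force: [-0.6, 0.4, 0.4]
grip_width: 0.0514
finger_force: 0.0
tcp [ 0.5387 -0.1065  0.0757] d [-0.2  3.7 50.7] yaw -0.36 spin 0.005 q [-0.52  0.37  0.76  1.93 -0.3   0.97  0.02] w 0.0514 t 4.85
```

```bash
python3 -m inch '[[-0.2,[0,3,25],0],[-0.2,[0,1,25],0],[-0.2,[0,0,0],0],[1,[0,0,0],0],[1,[0,0,0],0],[1,[0,0,0],0],[1,[0,0,0],0]]'; python3 -m inch '[[1,[0,0,-50],0],[1,[0,0,-60],0],[1,[0,0,-20],0],[1,[0,0,0],0]]'; python3 d.py .592 -.355 .10 -.365
```

```text
time: 5.72
tcp_pos: [0.5451, -0.1082, 0.0295]
ee_rot: [2.582, 1.787, 0.004]
contact_force: [-1.5, 0.0, 6.4]
grip_width: 0.0261
finger_force: 58.5
time: 6.22
tcp_pos: [0.5452, -0.1082, 0.1601]
ee_rot: [2.582, 1.787, 0.007]
contact_force: [-0.6, 0.2, -0.6]
grip_width: 0.0259
finger_force: 59.5
tcp [ 0.5452 -0.1082  0.1601] d [-214.7  130.4   60.1] yaw -0.36 spin 0.005 q [-0.58  0.26  0.82  1.85 -0.21  1.12 -0.05] w 0.0259 t 6.22
```

```bash
python3 -m inch '[[1,[-54,32,0],0],[1,[-54,33,0],0],[1,[-54,33,10],0],[1,[-53,32,25],0],[1,[0,0,25],0],[1,[0,0,0],0],[-0.2,[0,0,0],0],[-0.2,[0,0,0],0],[-0.2,[0,0,-50],0]]'; python3 d.py .5392 .0368 .07 -.165
```

```text
time: 7.35
tcp_pos: [0.5877, -0.3462, 0.1475]
ee_rot: [-2.578, -1.787, 0.003]
contact_force: [0.5, -0.1, 1.0]
grip_width: 0.0513
finger_force: 0.0
tcp [ 0.5877 -0.3462  0.1475] d [ 341.6 -179.4   78.8] yaw -0.358 spin -0.193 q [-0.09  0.58  0.79  1.53 -0.43  1.22  0.42] w 0.0513 t 7.35
```

```bash
python3 -m inch '[[-0.2,[49,-26,0],0],[-0.2,[49,-26,0],0],[-0.2,[49,-26,0],0],[-0.2,[49,-26,0],0],[-0.2,[49,-25,0],0],[-0.2,[49,-25,20],0],[-0.2,[47,-25,30],-0.1],[-0.2,[0,0,29],-0.093],[-0.2,[0,0,0],0]]'; python3 d.py .5398 .0365 .03 -.167
```

```text
time: 8.48
tcp_pos: [0.5401, 0.0343, 0.0697]
ee_rot: [-2.397, -2.029, 0.003]
contact_force: [0.1, -1.0, 0.7]
grip_width: 0.0513
finger_force: 0.0
tcp [0.5401 0.0343 0.0697] d [ 2.1 -0.6 39.7] yaw -0.166 spin 0.001 q [-0.76  0.35  0.72  1.95 -0.28  0.94 -0.06] w 0.0513 t 8.47
```

```bash
python3 -m inch '[[-0.2,[2,0,20],0],[-0.2,[0,0,20],0],[-0.2,[0,0,0],0],[1,[0,0,0],0],[1,[0,0,0],0],[1,[0,0,0],0],[1,[0,0,0],0]]'; python3 -m inch '[[1,[0,0,-50],0],[1,[0,0,-60],0],[1,[0,0,-20],0],[1,[0,0,0],0]]'; python3 d.py .590 -.325 .10 -.165
```

```text
time: 9.35
tcp_pos: [0.5421, 0.0353, 0.031]
ee_rot: [2.399, 2.028, 0.001]
contact_force: [-0.6, -2.2, 6.9]
grip_width: 0.0258
finger_force: 59.4
time: 9.85
tcp_pos: [0.5425, 0.036, 0.1618]
ee_rot: [2.398, 2.029, 0.005]
contact_force: [-0.2, -0.5, -0.2]
grip_width: 0.0262
finger_force: 59.2
tcp [0.5425 0.036  0.1618] d [-348.3  106.6   61.3] yaw -0.167 spin -0.002 q [-0.83  0.22  0.78  1.87 -0.17  1.12 -0.15] w 0.0262 t 9.85
```

```bash
python3 -m inch '[[1,[-50,15,0],0],[1,[-50,15,0],0],[1,[-50,15,0],0],[1,[-50,15,0],0],[1,[-50,15,0],0],[1,[-50,16,20],0],[1,[-48,16,25],0],[1,[0,0,16],0],[1,[0,0,0],0]]'; python3 -m inch '[[-0.2,[0,0,0],0],[-0.2,[0,0,0],0],[-0.2,[0,0,-50],0]]'; python3 d.py .4612 -.0295 .07 0.007
```

```text
time: 10.98
tcp_pos: [0.5879, -0.3243, 0.0963]
ee_rot: [-2.396, -2.025, 0.003]
contact_force: [-0.0, 0.4, 0.5]
grip_width: 0.0259
finger_force: 59.3
time: 11.35
tcp_pos: [0.5883, -0.3228, 0.1473]
ee_rot: [-2.393, -2.027, 0.003]
contact_force: [2.2, 0.5, 1.0]
grip_width: 0.0514
finger_force: 0.0
tcp [ 0.5883 -0.3228  0.1473] d [ 268.3 -173.2   78.7] yaw -0.165 spin -0.172 q [-0.14  0.56  0.81  1.56 -0.42  1.21  0.58] w 0.0514 t 11.35
```

```bash
python3 -m inch '[[-0.2,[45,-29,0],0],[-0.2,[45,-29,0],0],[-0.2,[45,-29,0],0],[-0.2,[45,-29,0],0],[-0.2,[45,-29,20],0],[-0.2,[43,-28,30],-0.09],[-0.2,[0,0,29],-0.082],[-0.2,[0,0,0],0]]'; python3 d.py .461 -.0293 .03 0.007
```

```text
time: 12.35
tcp_pos: [0.4621, -0.0316, 0.0698]
ee_rot: [-2.214, -2.227, 0.002]
contact_force: [-0.3, -0.1, 0.9]
grip_width: 0.0514
finger_force: 0.0
tcp [ 0.4621 -0.0316  0.0698] d [ 2.3 -1.  39.8] yaw 0.006 spin -0.001 q [-0.78  0.18  0.82  2.14 -0.16  0.89  0.14] w 0.0514 t 12.35
```

```bash
python3 -m inch '[[-0.2,[2,-1,20],0],[-0.2,[0,0,20],0],[-0.2,[0,0,0],0],[1,[0,0,0],0],[1,[0,0,0],0],[1,[0,0,0],0],[1,[0,0,0],0]]'; python3 -m inch '[[1,[0,0,-50],0],[1,[0,0,-60],0],[1,[0,0,-20],0],[1,[0,0,0],0]]'; python3 d.py .397 -.356 .10 0.007
```

```text
time: 13.22
tcp_pos: [0.4632, -0.0306, 0.0318]
ee_rot: [2.216, 2.225, 0.003]
contact_force: [-0.9, -1.9, 7.5]
grip_width: 0.0258
finger_force: 58.5
time: 13.72
tcp_pos: [0.4635, -0.0302, 0.1625]
ee_rot: [2.215, 2.226, 0.007]
contact_force: [-0.1, 0.2, -1.2]
grip_width: 0.0257
finger_force: 59.5
tcp [ 0.4635 -0.0302  0.1625] d [-325.6  -68.3   61.5] yaw 0.005 spin -0.002 q [-0.88 -0.01  0.86  2.05  0.01  1.1  -0.02] w 0.0257 t 13.72
```

```bash
python3 -m inch '[[1,[-55,-11,0],0],[1,[-55,-11,0],0],[1,[-55,-11,0],0],[1,[-55,-11,0],0],[1,[-55,-12,20],0],[1,[-51,-12,25],0],[1,[0,0,16],0],[1,[0,0,0],0],[-0.2,[0,0,0],0],[-0.2,[0,0,0],0]]'; python3 -m inch '[[-0.2,[0,0,-60],0],[-0.2,[40,50,-60],0],[-0.2,[60,45,-40],0],[-0.2,[60,20,0],0],[-0.2,[60,0,0],0],[-0.2,[0,0,0],0]]'
python3 - <<'E'
from h import *
s=bot.observe(); print(s['tcp_pos'].round(3),s['joints'].round(2),s['time'])
for cam in ['side','wrist']:
    p,d,c=snap(cam,cam+'2.png')
    for q in ['dustpan','dustpan_grip','dustpan_lip','orange_coupling_1_mid','blue_coupling_mid']:
        for r in bot.tip_of(cam,q)[:3]:
            X=w(c,r['xyz']); print(cam,q,round(r['conf'],2),X.round(3),px(c,X))
E
```

```text
time: 14.98
tcp_pos: [0.3971, -0.3557, 0.1002]
ee_rot: [2.212, 2.229, 0.002]
contact_force: [0.7, -0.4, 0.5]
grip_width: 0.0513
finger_force: 0.0
time: 15.72
tcp_pos: [0.4853, -0.1562, 0.2317]
ee_rot: [-2.198, -2.241, -0.006]
contact_force: [-0.1, -0.3, 0.1]
grip_width: 0.0515
finger_force: 0.0
[ 0.485 -0.156  0.232] [-0.91  0.07  1.2   1.87 -0.07  1.25  0.34] 15.725
side dustpan 0.68 [ 0.514 -0.031  0.004] [298 266]
side dustpan_grip 0.76 [ 0.664 -0.028  0.037] [341 228]
side dustpan_lip 0.98 [ 0.427 -0.034  0.009] [271 283]
side blue_coupling_mid 0.76 [ 0.397 -0.356  0.018] [363 380]
side blue_coupling_mid 0.53 [ 0.808 -0.067 -0.004] [388 223]
wrist dustpan 0.83 [ 0.516 -0.034 -0.002] [357  72]
wrist dustpan_grip 0.88 [ 0.659 -0.029  0.045] [536  57]
wrist dustpan_lip 0.79 [ 0.428 -0.033 -0.001] [266  70]
wrist dustpan_lip 0.35 [ 0.543 -0.034  0.018] [389  68]
wrist dustpan_lip 0.24 [ 0.397 -0.352  0.019] [251 359]
wrist orange_coupling_1_mid 0.62 [ 0.554 -0.336  0.016] [381 347]
wrist blue_coupling_mid 0.47 [ 0.395 -0.354  0.021] [249 362]
```

View pics/wrist2.png

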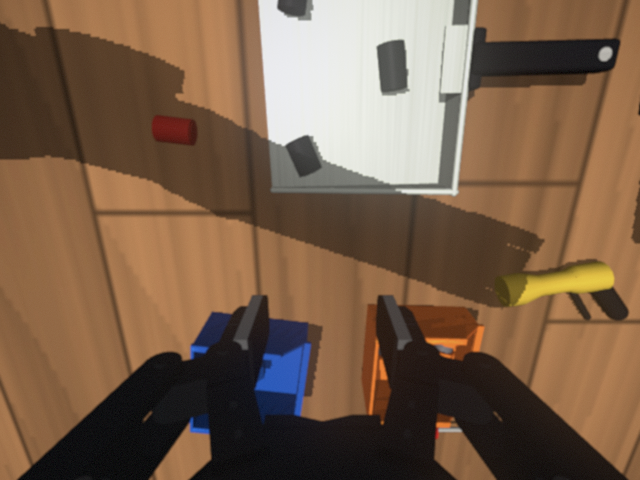

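View pics/side2.png

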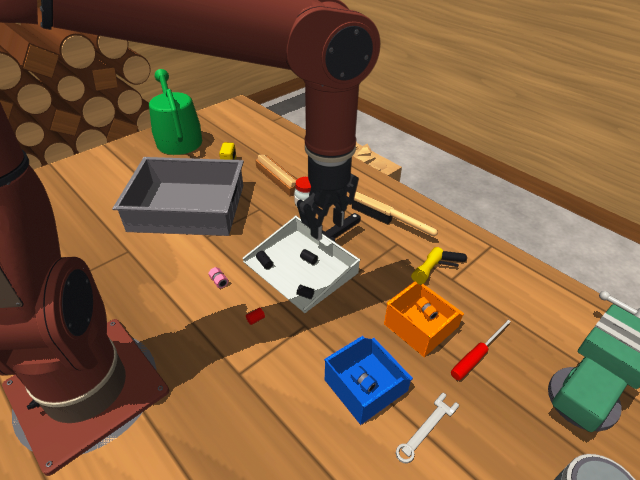

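The blue coupling is in the blue bin at (363,380), and one orange shows in the orange bin at (428,308). The second orange has to be confirmed. The pan hasn't moved and holds only the three black offcuts. I'm moving to the handle and checking the bin with a crop.

```bash
python3 -m inch '[[-0.2,[32,47,0],0],[-0.2,[32,47,0],0],[-0.2,[32,46,0],0],[-0.2,[31,46,0],0],[-0.2,[0,0,25],-0.18],[-0.2,[0,0,25],-0.18],[-0.2,[0,0,20],-0.18],[-0.2,[0,0,20],-0.18],[-0.2,[0,0,20],-0.18],[-0.2,[0,0,20],-0.18]]';  python3 -m inch '[[-0.2,[0,0,0],-0.18],[-0.2,[0,0,0],-0.18],[-0.2,[0,0,0],-0.15],[-0.2,[0,0,0],0]]'; python3 d.py .671 -.0288 .042 1.59
python3 - <<'E'
from h import *
p,d,c=snap('side'); cv2.imwrite('pics/bin.png',cv2.resize(p[270:430,310:480],None,fx=3.5,fy=3.5,interpolation=2)[:,:,::-1])
p,d,c=snap('scene'); a=cv2.resize(p[170:270,160:270],None,fx=5,fy=5,interpolation=2); cv2.imwrite('pics/bin.png',np.hstack([cv2.resize(cv2.imread('pics/bin.png'),(400,400)),cv2.resize(a[:,:,::-1],(400,400))]))
E
```

```text
time: 17.58
tcp_pos: [0.6687, -0.0369, 0.1005]
ee_rot: [-0.747, -3.051, 0.001]
contact_force: [-0.3, 0.2, -0.4]
grip_width: 0.0509
finger_force: 0.0
time: 18.08
tcp_pos: [0.6687, -0.0371, 0.1013]
ee_rot: [0.036, -3.141, -0.0]
contact_force: [-0.1, 0.2, 0.2]
grip_width: 0.0512
finger_force: 0.0
tcp [ 0.6687 -0.0371  0.1013] d [-2.5  8.2 59.3] yaw 1.594 spin 0.004 q [-0.45  0.54  0.6   1.6  -0.33  1.11  1.83] w 0.0512 t 18.07
```

View pics/bin.png

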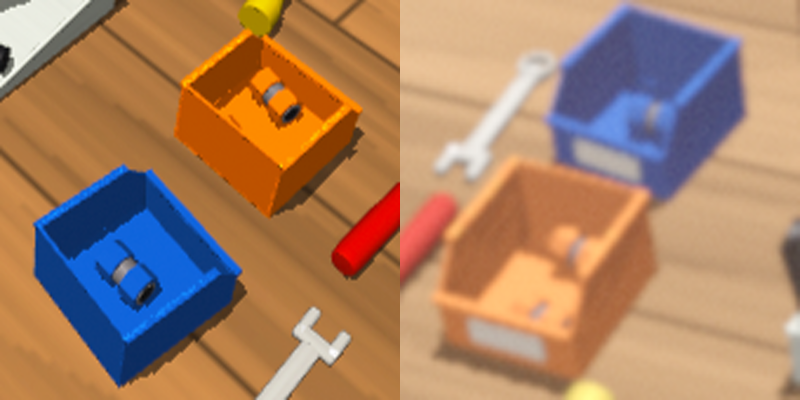

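The scene half of the crop shows two orange couplings in the orange bin, at (575,245) and (540,310), and the blue one in the blue bin. Next I grip the handle, lift slightly and see how it hangs.

```bash
python3 -m inch '[[-0.2,[-2,8,30],0],[-0.2,[0,0,29],0],[-0.2,[0,0,0],0],[1,[0,0,0],0],[1,[0,0,0],0],[1,[0,0,0],0],[1,[0,0,0],0]]'; python3 -m inch '[[1,[0,0,-10],0],[1,[0,0,-10],0],[1,[0,0,-10],0],[1,[0,0,-10],0],[1,[0,0,0],0]]'
python3 - <<'E'
from h import *
print(bot.observe()['torque'])
p,d,c=snap('side')
for q in ['dustpan','dustpan_grip','dustpan_lip']:
    for r in bot.tip_of('side',q)[:2]: print(q,round(r['conf'],2),w(c,r['xyz']).round(3))
r=bot.regions_of('side','dustpan')[0]; P=cloud(c,d,r['pixels']); 
for x in np.arange(.40,.66,.03):
    k=P[(abs(P[:,0]-x)<.008)]
    if len(k)>5: print(round(x,2),len(k),np.percentile(k[:,2],[3,25,50,97]).round(3))
E
```

```text
time: 19.05
tcp_pos: [0.6715, -0.029, 0.0441]
ee_rot: [-0.037, 3.139, -0.0]
contact_force: [0.1, -0.0, 5.8]
grip_width: 0.0231
finger_force: 61.0
time: 19.68
tcp_pos: [0.6711, -0.0287, 0.0837]
ee_rot: [-0.038, 3.14, 0.0]
contact_force: [0.4, 0.0, -4.5]
grip_width: 0.0231
finger_force: 59.7
[ 0.05623599 -0.49590064  0.00981374]
dustpan 0.74 [ 0.517 -0.027  0.039]
dustpan 0.47 [ 0.654  0.469 -0.001]
dustpan_grip 0.69 [ 0.664 -0.028  0.08 ]
dustpan_lip 0.75 [ 0.429 -0.03   0.046]
dustpan_lip 0.74 [ 0.405 -0.361 -0.002]
0.43 347 [0.037 0.039 0.04  0.051]
0.46 342 [0.038 0.039 0.04  0.057]
0.49 470 [0.037 0.04  0.041 0.062]
0.52 506 [0.038 0.04  0.041 0.068]
0.55 374 [0.038 0.04  0.041 0.075]
0.58 484 [0.038 0.04  0.042 0.083]
0.61 588 [0.039 0.05  0.066 0.091]
0.64 57 [0.075 0.084 0.09  0.093]
```

The pan hangs level and firm in the grip (wrist moment 0.5 Nm). The rows can't tilt the tool, so over the tub I will let the pan pivot between the pads. Lift and carry first.

```bash
python3 -m inch '[[1,[0,0,-20],0],[1,[0,0,-35],0],[1,[0,0,-40],0],[1,[0,0,-35],0],[1,[0,0,-25],0],[1,[0,0,-12],0],[1,[0,10,0],-0.015],[1,[-2,25,0],-0.04],[1,[-3,40,0],-0.058],[1,[-3,40,0],-0.058]]'; python3 -m inch '[[1,[-3,40,0],-0.058],[1,[-3,40,0],-0.058],[1,[-3,40,0],-0.058],[1,[-3,40,0],-0.058],[1,[-3,40,0],-0.058],[1,[-3,40,0],-0.058],[1,[-3,40,0],-0.058],[1,[-3,40,0],-0.058],[1,[-3,25,0],-0.04],[1,[-2,12,0],-0.02]]'; python3 d.py .557 .472 .25 2.34
cat > pan.py <<'E'
import sys
from h import *
T=np.array([.4385,.357]); a=.77; ex=np.array([np.cos(a),np.sin(a)]); ey=np.array([-ex[1],ex[0]])
f=lambda X:((X[:2]-T)@ex,(X[:2]-T)@ey,X[2])
s=bot.observe(); print('tcp',s['tcp_pos'].round(3),'in tub',np.round(f(s['tcp_pos']),3),'torque',s['torque'].round(2),'w',round(s['grip_width'],4),s['finger_force'])
for cam in sys.argv[1:]:
    p,d,c=snap(cam)
    for q in ['dustpan','dustpan_grip','dustpan_lip','offcut_1_mid']:
        for r in bot.tip_of(cam,q)[:4]: print(cam,q,round(r['conf'],2),'tub frame',np.round(f(w(c,r['xyz'])),3),px(c,w(c,r['xyz'])))
E
python3 pan.py side
```

```text
time: 21.18
tcp_pos: [0.6679, 0.0902, 0.248]
ee_rot: [0.314, -3.124, -0.001]
contact_force: [0.6, -0.5, -4.2]
grip_width: 0.0229
finger_force: 59.2
time: 22.42
tcp_pos: [0.5468, 0.4222, 0.2487]
ee_rot: [1.111, -2.937, 0.0]
contact_force: [0.7, -0.7, -4.8]
grip_width: 0.0231
finger_force: 59.3
tcp [0.5468 0.4222 0.2487] d [-40.6  30.6  -1.4] yaw 2.294 spin -0.046 q [-0.99  0.43  0.39  1.37 -0.16  1.37  1.69] w 0.0231 t 22.43
tcp [0.547 0.422 0.249] in tub [ 0.123 -0.029  0.249] torque [ 0.26 -0.4  -0.  ] w 0.0231 59.276347160339355
side dustpan 0.56 tub frame [-0.013 -0.024  0.169] [183 158]
side dustpan_grip 0.74 tub frame [ 0.117 -0.028  0.24 ] [193 109]
side dustpan_lip 0.71 tub frame [-0.101 -0.017  0.154] [172 183]
side dustpan_lip 0.2 tub frame [ 0.234 -0.072 -0.001] [229 162]
side offcut_1_mid 0.52 tub frame [-0.279 -0.186  0.009] [234 281]
side offcut_1_mid 0.52 tub frame [-0.606 -0.594 -0.001] [425 428]
```

```bash
python3 -m inch '[[1,[-8,6,0],-0.02],[1,[-12,10,0],-0.026],[1,[-12,9,0],0],[1,[-8,6,0],0],[1,[0,0,0],0]]'; python3 pan.py side
python3 - <<'E'
from h import *
p,d,c=snap('side','side3.png')
p2,d,c=snap('scene')
cv2.imwrite('pics/pan3.png',np.hstack([cv2.resize(p[60:300,80:320],(400,400)),cv2.resize(p2[120:360,360:600],(400,400))])[:,:,::-1])
E
```

```text
time: 23.3
tcp_pos: [0.5563, 0.4713, 0.2489]
ee_rot: [1.175, -2.913, 0.0]
contact_force: [-0.1, -0.4, -3.8]
grip_width: 0.023
finger_force: 59.3
tcp [0.556 0.471 0.249] in tub [0.164 0.    0.249] torque [ 0.3  -0.35  0.03] w 0.023 59.27524745464325
side dustpan 0.69 tub frame [0.027 0.003 0.17 ] [177 149]
side dustpan_grip 0.98 tub frame [ 0.16  -0.001  0.241] [187 101]
side dustpan_grip 0.67 tub frame [0.003 0.003 0.003] [187 205]
side dustpan_lip 0.59 tub frame [-0.059  0.002  0.151] [169 174]
side offcut_1_mid 0.71 tub frame [-0.279 -0.189  0.008] [236 281]
```

View pics/pan3.png

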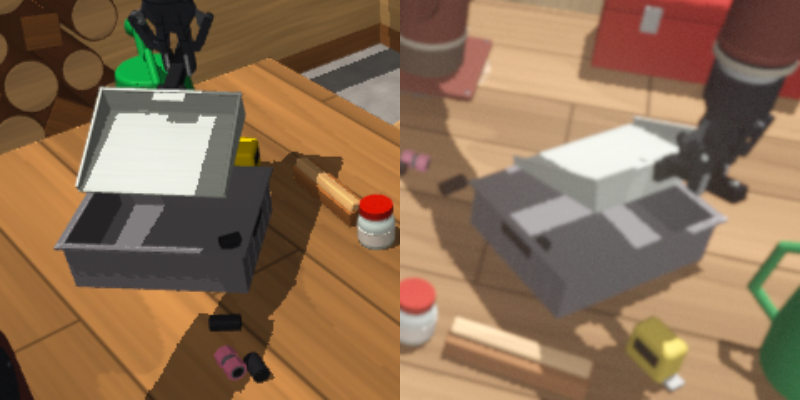

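The view shows the pan tipped slightly in the grip on the way, and the offcuts rolled out. Two lie on the bench, at side pixels (215,253) and (234,280) beside the pink coupling. One seems to be in the tub at about (218,204). I'm measuring them to mend this.

Run:
```python
from h import *
T=np.array([.4385,.357]); a=.77; ex=np.array([np.cos(a),np.sin(a)]); ey=np.array([-ex[1],ex[0]])
for cam in ['side','scene']:
    p,d,c=snap(cam); m=(p.max(2)<60)&(d>0)
    n,l,st,ce=cv2.connectedComponentsWithStats(m.astype(np.uint8))
    for i in range(1,n):
        if not 15<st[i,4]<400: continue
        P=cloud(c,d,l==i); X=np.median(P,0)
        if not(.25<X[0]<.85 and -.3<X[1]<.6 and X[2]<.13): continue
        b=P[:,:2]-P[:,:2].mean(0); e=np.linalg.eigh(np.cov(b.T)); v=e[1][:,1]
        print(cam,st[i,4],'px',ce[i].round(),'med',X.round(3),'z',P[:,2].min().round(3),P[:,2].max().round(3),'len',np.ptp(b@v).round(3),np.ptp(b@e[1][:,0]).round(3),'ang',round(np.degrees(np.arctan2(v[1],v[0]))),'mid',((P.max(0)+P.min(0))/2).round(3),'tub',((X[:2]-T)@ex).round(3),((X[:2]-T)@ey).round(3))
    for r in bot.tip_of(cam,'offcut_1_mid')[:5]: print(cam,'net',round(r['conf'],2),w(c,r['xyz']).round(3))
```

```text
side 336 px [371. 212.] med [ 0.788 -0.021  0.017] z 0.001 0.032 len 0.119 0.025 ang 101 mid [ 0.796 -0.016  0.017] tub -0.012 -0.515
side 255 px [217. 254.] med [0.387 0.129 0.016] z -0.005 0.028 len 0.118 0.063 ang 108 mid [0.391 0.129 0.011] tub -0.196 -0.128
side 202 px [454. 257.] med [ 0.808 -0.277  0.019] z -0.002 0.028 len 0.064 0.018 ang 136 mid [ 0.81  -0.277  0.013] tub -0.176 -0.713
side 55 px [448. 263.] med [ 0.78  -0.279  0.017] z 0.012 0.022 len 0.047 0.009 ang 129 mid [ 0.779 -0.281  0.017] tub -0.198 -0.694
side 180 px [233. 280.] med [0.364 0.023 0.02 ] z -0.002 0.027 len 0.065 0.029 ang 79 mid [0.37  0.04  0.012] tub -0.287 -0.188
side 35 px [222. 283.] med [0.342 0.039 0.015] z 0.004 0.022 len 0.016 0.004 ang 176 mid [0.341 0.039 0.013] tub -0.291 -0.161
side net 0.74 [0.368 0.03  0.008]
scene 22 px [506. 331.] med [0.667 0.453 0.035] z 0.028 0.039 len 0.029 0.004 ang -137 mid [0.667 0.453 0.034] tub 0.23 -0.09
scene net 0.58 [0.367 0.032 0.012]
```

```bash
python3 -m inch '[[1,[6,-40,0],0.06],[1,[7,-55,0],0.08],[1,[7,-55,0],0.078],[1,[7,-55,0],0.078],[1,[7,-55,0],0.078],[1,[7,-55,0],0.078],[1,[7,-55,0],0.078],[1,[7,-55,0],0.078],[1,[7,-55,0],0.078],[1,[6,-55,0],0.078]]'; python3 -m inch '[[1,[0,0,0],0],[1,[0,0,0],0]]';  python3 d.py .68 -.05 .10 1.57; python3 pan.py
python3 - <<'E'
from h import *
for cam in ['side','scene']:
    p,d,c=snap(cam); m=np.zeros(d.shape,bool); v,u=(204,218) if cam=='side' else (265,446)
    print(cam,p[v-3:v+4:3,u-6:u+7:3].mean(2).astype(int)); m[v,u-6:u+7:3]=1; print(cloud(c,d,m).round(3))
E
```

```text
time: 25.1
tcp_pos: [0.709, -0.0364, 0.2497]
ee_rot: [0.002, 3.141, 0.0]
contact_force: [0.2, 0.2, -4.6]
grip_width: 0.0233
finger_force: 59.3
time: 25.35
tcp_pos: [0.7091, -0.0343, 0.2496]
ee_rot: [-0.002, 3.141, 0.001]
contact_force: [0.2, -0.2, -3.7]
grip_width: 0.0232
finger_force: 59.5
tcp [ 0.7091 -0.0343  0.2496] d [ 29.1 -15.8 149.6] yaw 1.572 spin 0.002 q [-0.43  0.51  0.63  1.32 -0.3   1.4   1.76] w 0.0232 t 25.35
tcp [ 0.709 -0.034  0.25 ] in tub [-0.078 -0.469  0.25 ] torque [ 0.09 -0.47 -0.05] w 0.0232 59.48853135108948
side [[ 38  38  36  32 129]
 [ 32  27  22  19  49]
 [ 20  19  40  72 118]]
[[0.483 0.296 0.023]
 [0.49  0.291 0.021]
 [0.498 0.29  0.018]
 [0.505 0.286 0.017]
 [0.514 0.285 0.013]]
scene [[187 183 157 170 185]
 [187 146  80  91 163]
 [175 175 104  80 135]]
[[0.561 0.286 0.086]
 [0.485 0.293 0.018]
 [0.495 0.3   0.03 ]
 [0.492 0.307 0.029]
 [0.484 0.315 0.024]]
```

The third offcut is in the tub, at about (0.495, 0.298). I'm setting the pan back down and letting the bench level it, then opening and looking at the loose offcuts.

```bash
python3 -m inch '[[1,[15,-8,40],0],[1,[14,-8,40],0],[1,[0,0,20],0],[1,[0,0,16],0],[1,[0,0,16],0],[1,[0,0,16],0],[1,[0,0,16],0],[1,[0,0,16],0],[1,[0,0,16],0],[1,[0,0,8],0]]'; python3 pan.py; python3 -m inch '[[0.2,[0,0,0],0],[-0.2,[0,0,0],0],[-0.2,[0,0,-50],0],[-0.2,[40,20,-60],0],[-0.2,[60,30,-60],0],[-0.2,[60,30,-30],0],[-0.2,[0,0,0],0]]'; python3 look.py wr4 offcut_1_mid dustpan dustpan_grip dustpan_lip
```

```text
time: 26.7
tcp_pos: [0.6797, -0.0508, 0.0444]
ee_rot: [0.002, -3.141, 0.0]
contact_force: [4.7, 1.5, 14.7]
grip_width: 0.023
finger_force: 61.7
tcp [ 0.68  -0.051  0.044] in tub [-0.111 -0.461  0.044] torque [ 0.29 -0.2  -0.03] w 0.023 61.666717529296875
time: 27.58
tcp_pos: [0.5524, 0.0145, 0.2158]
ee_rot: [-0.007, 3.138, 0.007]
contact_force: [0.5, -0.1, 0.0]
grip_width: 0.0514
finger_force: 0.0
[0.5524 0.0145 0.2158]
[[-1.    -0.004  0.003]
 [-0.004  1.     0.005]
 [-0.003  0.005 -1.   ]]
q [-0.7   0.17  0.67  1.78 -0.12  1.22  1.58] t 27.575
cam [0.468 0.013 0.339] [ 0.33  0.01 -0.94]
dustpan 0.94 [ 0.5266 -0.05   -0.0036] [259 185]
dustpan_grip 0.81 [ 0.6696 -0.048   0.0442] [261 331]
dustpan_lip 0.64 [ 0.4358 -0.0465  0.0018] [256  87]
```

View pics/wr4.png

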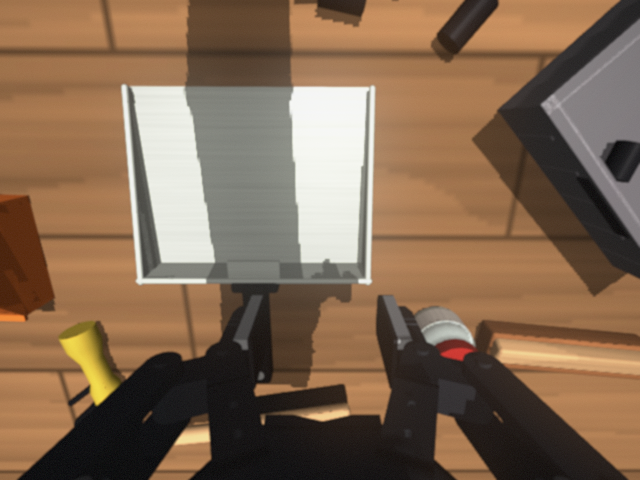

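The pan is flat and empty. Two offcuts lie near the robot, at (340,5) and (465,25) in the wrist view, and the third is in the tub at (622,160). I'm moving inward for a better measurement.

```bash
python3 -m inch '[[-0.2,[55,30,-20],0],[-0.2,[50,30,-20],0],[-0.2,[0,0,0],0]]'
cat > dark.py <<'E'
from h import *
s=bot.observe(); print(s['tcp_pos'].round(3))
p,d,c=snap('wrist','wr5.png'); v,u=np.indices(d.shape)
K=np.array(c['camera_matrix']); Q=np.stack([(u-K[0,2])/K[0,0]*d,(v-K[1,2])/K[1,1]*d,d],-1); W=(Q-np.array(c['t']))@np.array(c['R'])
m=(d>0)&(W[...,2]>.008)&(W[...,2]<.04)&(W[...,0]<.425)&(W[...,0]>.3)
n,l,st,ce=cv2.connectedComponentsWithStats(m.astype(np.uint8))
for i in range(1,n):
    if st[i,4]<60: continue
    P=W[l==i]; print(st[i,4],ce[i].round(),'rgb',p[l==i].mean(0).astype(int),'z',np.percentile(P[:,2],98).round(3),cv2.minAreaRect((P[P[:,2]>.012][:,:2]*1000).astype(np.float32)))
print([(round(r['conf'],2),w(c,r['xyz']).round(3)) for r in bot.tip_of('wrist','offcut_1_mid')])
E
python3 dark.py
```

```text
time: 28.2
tcp_pos: [0.4503, 0.0723, 0.2529]
ee_rot: [-0.007, 3.141, 0.003]
contact_force: [1.1, 0.5, 0.2]
grip_width: 0.0516
finger_force: 0.0
[0.45  0.072 0.253]
2419 [532. 117.] rgb [69 61 59] z 0.039 ((362.4874267578125, 274.1526184082031), (2.202216148376465, 179.07505798339844), 44.32181167602539)
1052 [164.  95.] rgb [120  43  32] z 0.026 ((339.0979309082031, -86.75119018554688), (24.76154327392578, 35.57750701904297), 82.89142608642578)
2363 [299. 111.] rgb [168 123 128] z 0.029 ((354.28900146484375, 48.06906509399414), (70.84371185302734, 53.097957611083984), 83.49223327636719)
1097 [384. 143.] rgb [94 71 57] z 0.025 ((383.8668518066406, 136.44976806640625), (24.979402542114258, 45.48966979980469), 50.22736740112305)
[(0.96, array([0.363, 0.031, 0.016]))]
```

View pics/wr5.png

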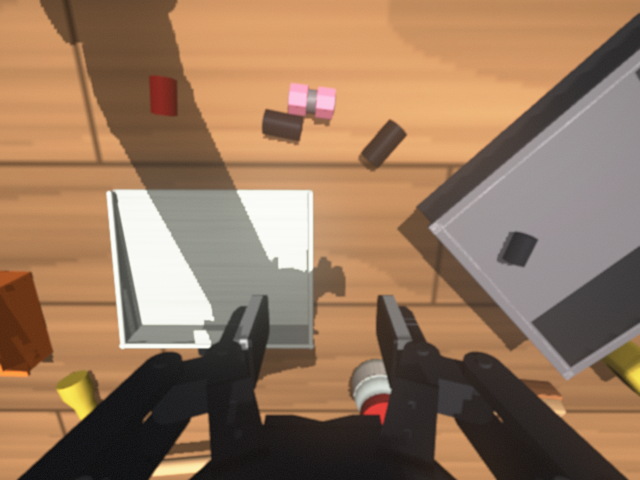

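The wrist view shows black offcuts at (282,125), touching the pink coupling (311,101), and at (383,143). The third is in the tub at (518,249). I'm taking the free one at (383,143) first: measured (0.384, 0.136), top z 25 mm, as it should be.

```bash
python3 -m inch '[[-0.2,[22,21,40],0],[-0.2,[22,21,45],0],[-0.2,[22,22,45],0],[-0.2,[0,0,45],0.18],[-0.2,[0,0,15],0.18],[-0.2,[0,0,0],0.18],[-0.2,[0,0,0],0.158],[-0.2,[0,0,0],0]]'; python3 d.py .384 .136 .028 .876
```

```text
time: 29.3
tcp_pos: [0.3862, 0.1331, 0.0609]
ee_rot: [-1.075, -2.952, 0.004]
contact_force: [0.3, -0.1, -0.9]
grip_width: 0.0515
finger_force: 0.0
tcp [0.3862 0.1331 0.0609] d [ 3.6  0.9 32.9] yaw 0.872 spin -0.004 q [-0.93  0.04  0.5   2.25 -0.02  0.86  0.46] w 0.0515 t 29.3
```

```bash
python3 -m inch '[[-0.2,[3,1,16],0],[-0.2,[0,0,16],0],[-0.2,[0,0,0],0],[1,[0,0,0],0],[1,[0,0,0],0],[1,[0,0,0],0],[1,[0,0,0],0]]'; python3 -m inch '[[1,[0,0,-50],0],[1,[0,0,-60],0],[1,[0,0,-10],0],[1,[0,0,0],0]]'; python3 d.py .425 .36 .13 .876
```

```text
time: 30.18
tcp_pos: [0.3844, 0.1373, 0.0305]
ee_rot: [1.072, 2.952, 0.001]
contact_force: [-0.1, -3.0, 6.4]
grip_width: 0.0204
finger_force: 58.6
time: 30.68
tcp_pos: [0.3839, 0.1375, 0.1502]
ee_rot: [1.072, 2.953, 0.003]
contact_force: [0.4, -0.2, -1.0]
grip_width: 0.0209
finger_force: 59.1
tcp [0.3839 0.1375 0.1502] d [111.2 197.   20.6] yaw 0.874 spin -0.002 q [-0.96 -0.12  0.49  2.16  0.06  1.08  0.36] w 0.0209 t 30.68
```

```bash
python3 -m inch '[[1,[28,49,0],0],[1,[28,49,0],0],[1,[28,49,0],0],[1,[27,49,0],0],[1,[0,0,15],0],[1,[0,0,0],0],[-0.2,[0,0,0],0],[-0.2,[0,0,0],0],[-0.2,[0,0,-50],0]]'; python3 -m inch '[[-0.2,[0,-60,-40],0],[-0.2,[-20,-60,-20],0.14],[-0.2,[-20,-60,0],0.14],[-0.2,[0,-60,0],0.14],[-0.2,[0,-30,0],0.14],[-0.2,[0,0,0],0.14],[-0.2,[0,0,0],0.14],[-0.2,[0,0,0],0]]'; python3 d.py .363 .028 .10 -.16
python3 - <<'E'
from h import *
p,d,c=snap('wrist'); v,u=np.indices(d.shape)
K=np.array(c['camera_matrix']); Q=np.stack([(u-K[0,2])/K[0,0]*d,(v-K[1,2])/K[1,1]*d,d],-1); W=(Q-np.array(c['t']))@np.array(c['R'])
h=cv2.cvtColor(p,cv2.COLOR_RGB2HSV)
m=(d>0)&(W[...,2]>.006)&(W[...,2]<.04)&(abs(W[...,0]-.36)<.05)&(abs(W[...,1]-.04)<.07)
for n,k in [('dark',m&(p.max(2)<95)),('pink',m&(p[...,0]>120))]:
    P=W[k]; print(n,len(P)); 
    if len(P): print('z',np.percentile(P[:,2],97).round(3),np.median(P,0).round(3),cv2.minAreaRect((P[:,:2]*1000).astype(np.float32)),cv2.fitLine((P[P[:,2]>.018][:,:2]*1000).astype(np.float32),2,0,.01,.01).ravel().round(2))
print([(round(r['conf'],2),w(c,r['xyz']).round(3)) for r in bot.tip_of('wrist','offcut_1_mid')])
E
```

```text
time: 31.8
tcp_pos: [0.4229, 0.3568, 0.1828]
ee_rot: [-1.073, -2.95, 0.009]
contact_force: [0.4, 1.5, 1.2]
grip_width: 0.0514
finger_force: 0.0
time: 32.8
tcp_pos: [0.2799, 0.1692, 0.2422]
ee_rot: [-2.075, -2.358, -0.013]
contact_force: [0.4, -0.0, -0.3]
grip_width: 0.0516
finger_force: 0.0
tcp [0.2799 0.1692 0.2422] d [-151.5   63.6  141.6] yaw 0.128 spin 0.288 q [-0.82 -0.37  0.11  2.17  0.04  1.33 -0.6 ] w 0.0516 t 32.8
dark 289
z 0.025 [0.359 0.027 0.021] ((354.36798095703125, 48.11058807373047), (17.456867218017578, 75.00635528564453), 10.318635940551758) [ 7.0000e-02 -1.0000e+00  3.5932e+02  2.7660e+01]
pink 931
z 0.029 [0.34  0.063 0.025] ((343.841796875, 61.644832611083984), (45.59223175048828, 29.109722137451172), 83.47357940673828) [1.2000e-01 9.9000e-01 3.4187e+02 6.3010e+01]
[(0.71, array([0.36 , 0.033, 0.018]))]
```

```bash
python3 -m inch '[[-0.2,[-52,21,20],0],[-0.2,[-52,21,30],0],[-0.2,[-53,21,40],0.128],[-0.2,[0,0,40],0],[-0.2,[0,0,40],0],[-0.2,[0,0,0],0],[-0.2,[0,0,0],0]]'; python3 d.py .362 .021 .028 0
```

```text
time: 33.78
tcp_pos: [0.3604, 0.0294, 0.0772]
ee_rot: [-2.219, -2.223, -0.012]
contact_force: [-0.2, 0.2, -0.0]
grip_width: 0.0515
finger_force: 0.0
tcp [0.3604 0.0294 0.0772] d [-8.7  1.4 49.1] yaw 0.002 spin 0.002 q [-0.67 -0.12  0.45  2.34  0.06  0.9  -0.25] w 0.0515 t 33.77
```

```bash
python3 -m inch '[[-0.2,[-8,1,10],0],[-0.2,[0,0,12],0],[-0.2,[0,0,0],0]]'; python3 d.py .362 .021 .028 0
```

```text
time: 34.15
tcp_pos: [0.3601, 0.0209, 0.0532]
ee_rot: [-2.22, -2.22, -0.009]
contact_force: [0.3, -0.3, -0.1]
grip_width: 0.051
finger_force: 0.0
tcp [0.3601 0.0209 0.0532] d [-0.   1.8 25.2] yaw -0.0 spin -0.0 q [-0.66 -0.07  0.48  2.36  0.03  0.84 -0.21] w 0.051 t 34.15
```

```bash
python3 -m inch '[[-0.2,[0,2,12],0],[-0.2,[0,0,12],0],[-0.2,[0,0,0],0],[1,[0,0,0],0],[1,[0,0,0],0],[1,[0,0,0],0],[1,[0,0,0],0]]'; python3 -m inch '[[1,[0,0,-20],0],[1,[0,10,-50],0],[1,[0,30,-50],0],[1,[0,0,0],0]]'; python3 d.py .425 .36 .13 0
```

```text
time: 35.02
tcp_pos: [0.3633, 0.0214, 0.0303]
ee_rot: [-2.22, -2.221, -0.012]
contact_force: [-1.1, -0.5, 5.4]
grip_width: 0.0208
finger_force: 56.7
time: 35.52
tcp_pos: [0.4061, 0.0211, 0.1537]
ee_rot: [2.22, 2.22, 0.022]
contact_force: [-0.3, -0.1, -0.9]
grip_width: 0.0207
finger_force: 57.0
tcp [0.4061 0.0211 0.1537] d [338.7  18.6  26.7] yaw -0.0 spin -0.0 q [-0.66 -0.14  0.47  2.17  0.06  1.08 -0.22] w 0.0207 t 35.52
```

```bash
python3 -m inch '[[1,[56,3,-5],0],[1,[57,3,0],0],[1,[57,3,0],0],[1,[57,3,0],0],[1,[57,3,0],0],[1,[55,3,15],0],[1,[0,0,10],0],[1,[0,0,0],0],[-0.2,[0,0,0],0],[-0.2,[0,0,-20],0]]'; python3 -m inch '[[-0.2,[-60,10,-60],0],[-0.2,[-60,40,-40],-0.1],[-0.2,[-60,50,0],-0.18],[-0.2,[-20,60,0],-0.18],[-0.2,[0,0,0],-0.18],[-0.2,[0,0,0],-0.18],[-0.2,[0,0,0],0]]'; python3 d.py .68 -.05 .12 1.57
python3 - <<'E'
from h import *
T=np.array([.4385,.357]); a=.77; ex=np.array([np.cos(a),np.sin(a)]); ey=np.array([-ex[1],ex[0]])
for cam in ['scene','side']:
    p,d,c=snap(cam)
    for q in ['offcut_1_mid','dustpan_grip','dustpan_lip']:
        for r in bot.tip_of(cam,q)[:4]:
            X=w(c,r['xyz']); print(cam,q,round(r['conf'],2),X.round(3),'tub',((X[:2]-T)@ex).round(3),((X[:2]-T)@ey).round(3))
cv2.imwrite('pics/s6.png',np.hstack([cv2.resize(snap('side')[0][120:300,80:320],(400,300)),cv2.resize(snap('scene')[0][180:360,360:600],(400,300))])[:,:,::-1])
E
```

```text
time: 36.78
tcp_pos: [0.4201, 0.3578, 0.1517]
ee_rot: [-2.222, -2.219, -0.008]
contact_force: [-1.1, 0.5, 0.7]
grip_width: 0.0511
finger_force: 0.0
time: 37.65
tcp_pos: [0.5603, 0.226, 0.2268]
ee_rot: [1.184, 2.908, 0.012]
contact_force: [-0.2, -0.2, 0.2]
grip_width: 0.0508
finger_force: 0.0
tcp [0.5603 0.226  0.2268] d [-278.6 -114.8  105.5] yaw 0.798 spin -0.772 q [-0.68  0.25  0.27  1.63 -0.07  1.26  0.4 ] w 0.0508 t 37.65
scene offcut_1_mid 0.56 [0.45  0.418 0.015] tub 0.051 0.036
scene offcut_1_mid 0.25 [ 0.632 -0.332  0.016] tub -0.34 -0.629
scene dustpan_grip 0.96 [ 0.671 -0.054  0.042] tub -0.12 -0.457
scene dustpan_grip 0.73 [0.436 0.355 0.001] tub -0.003 0.0
scene dustpan_lip 0.93 [ 0.432 -0.05   0.005] tub -0.288 -0.288
side offcut_1_mid 0.41 [0.448 0.416 0.011] tub 0.047 0.036
side dustpan_grip 0.93 [ 0.67  -0.047  0.041] tub -0.115 -0.451
side dustpan_grip 0.46 [0.5   0.299 0.016] tub 0.004 -0.084
side dustpan_lip 0.59 [ 0.434 -0.049  0.01 ] tub -0.286 -0.288
```

View pics/s6.png

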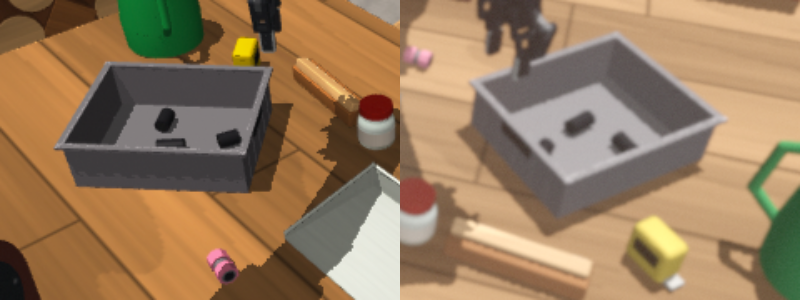

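The picture shows all three black offcuts in the tub, at side-crop positions (165,120), (170,142) and (228,139), and the pink coupling undisturbed. I'm taking the handle again, further out so that gravity tips the pan.

```bash
python3 -m inch '[[-0.2,[-59,-20,0],0],[-0.2,[-59,-20,0],0],[-0.2,[-59,-20,0],0],[-0.2,[-59,-20,0],0],[-0.2,[-58,-19,20],0],[-0.2,[0,0,30],-0.18],[-0.2,[0,0,30],-0.18],[-0.2,[0,0,27],-0.18],[-0.2,[0,0,0],-0.18],[-0.2,[0,0,0],-0.052]]'; python3 -m inch '[[-0.2,[0,0,0],0]]'; python3 d.py .701 -.05 .05 1.57
```

```text
time: 39.4
tcp_pos: [0.7016, -0.0464, 0.1178]
ee_rot: [-0.008, 3.139, 0.01]
contact_force: [0.7, 0.3, 0.4]
grip_width: 0.0509
finger_force: 0.0
time: 39.52
tcp_pos: [0.7018, -0.0464, 0.1183]
ee_rot: [-0.002, 3.138, 0.01]
contact_force: [0.8, 0.1, -0.7]
grip_width: 0.0512
finger_force: 0.0
tcp [ 0.7018 -0.0464  0.1183] d [ 1.1 -4.  68.3] yaw 1.572 spin 0.002 q [-0.16  0.53  0.23  1.48 -0.14  1.14  1.67] w 0.0512 t 39.52
```

```bash
python3 -m inch '[[-0.2,[1,-4,35],0],[-0.2,[0,0,33],0],[-0.2,[0,0,0],0],[1,[0,0,0],0],[1,[0,0,0],0],[1,[0,0,0],0],[1,[0,0,0],0]]'; python3 -m inch '[[1,[0,0,-20],0],[1,[0,0,-50],0],[1,[0,0,-60],0],[1,[0,0,-60],0],[1,[0,0,-40],0],[1,[0,0,0],0]]'; python3 pan.py
python3 - <<'E'
from h import *
p,d,c=snap('side')
for q in ['dustpan','dustpan_lip']:
    for r in bot.tip_of('side',q)[:1]: print(q,round(r['conf'],2),w(c,r['xyz']).round(3))
E
```

```text
time: 40.4
tcp_pos: [0.7025, -0.0501, 0.0522]
ee_rot: [-0.003, 3.134, 0.01]
contact_force: [2.7, -0.4, 5.2]
grip_width: 0.0226
finger_force: 62.6
time: 41.15
tcp_pos: [0.7012, -0.0518, 0.2855]
ee_rot: [-0.002, 3.131, 0.01]
contact_force: [1.5, -0.0, -5.0]
grip_width: 0.0226
finger_force: 60.3
tcp [ 0.701 -0.052  0.285] in tub [-0.096 -0.476  0.285] torque [ 0.08 -0.68 -0.04] w 0.0226 60.28562664985657
dustpan 0.65 [ 0.545 -0.053  0.186]
dustpan_lip 0.76 [ 0.461 -0.049  0.167]
```

The pan already hangs about 16° mouth-down. I'm carrying it over the tub and shaking it gently to tip it past 20°.

```bash
python3 -m inch '[[1,[-2,40,0],-0.055],[1,[-3,58,0],-0.079],[1,[-3,58,0],-0.079],[1,[-3,58,0],-0.079],[1,[-3,58,0],-0.079],[1,[-3,58,0],-0.079],[1,[-3,58,0],-0.079],[1,[-3,58,0],-0.079],[1,[-3,58,0],-0.079],[1,[-3,58,0],-0.079]]'; python3 -m inch '[[1,[-8,10,0],0],[1,[0,0,0],0],[1,[0,0,40],0],[1,[0,0,-60],0],[1,[0,0,20],0],[1,[0,0,0],0]]'; python3 d.py .575 .489 .285 2.34; python3 pan.py side
```

```text
time: 42.55
tcp_pos: [0.5387, 0.4753, 0.2804]
ee_rot: [-1.18, 2.909, 0.004]
contact_force: [0.2, 0.2, -4.4]
grip_width: 0.0226
finger_force: 60.3
time: 43.3
tcp_pos: [0.5403, 0.4842, 0.281]
ee_rot: [-1.171, 2.913, 0.002]
contact_force: [0.0, -1.1, -5.1]
grip_width: 0.0226
finger_force: 59.3
tcp [0.5403 0.4842 0.281 ] d [-28.4 -20.5  -3.9] yaw 2.335 spin -0.005 q [-0.76  0.48 -0.05  1.2   0.02  1.46  1.53] w 0.0226 t 43.3
tcp [0.54  0.484 0.281] in tub [0.162 0.02  0.281] torque [ 0.21 -0.21 -0.03] w 0.0226 59.30168151855469
side dustpan 0.78 tub frame [0.059 0.023 0.128] [176 156]
side dustpan_grip 0.82 tub frame [0.149 0.019 0.25 ] [178  99]
side dustpan_lip 0.7 tub frame [-0.009  0.025  0.077] [172 186]
side offcut_1_mid 0.64 tub frame [-0.337 -0.631  0.017] [429 307]
side offcut_1_mid 0.51 tub frame [0.049 0.033 0.01 ] [180 193]
```

The pan is now tipped about 40° over the tub with all three offcuts inside. I'm raising it clear, swinging back, and lowering it with the bench levelling it.

```bash
python3 -m inch '[[1,[0,0,-30],0],[1,[0,0,-50],0],[1,[0,0,-20],0],[1,[4,-40,0],0.055],[1,[8,-56,0],0.077],[1,[8,-56,0],0.077],[1,[8,-56,0],0.077],[1,[8,-56,0],0.077],[1,[8,-56,0],0.077],[1,[8,-56,0],0.077]]'; python3 -m inch '[[1,[8,-56,0],0.077],[1,[8,-56,0],0.077],[1,[8,-50,0],0.077],[1,[5,-15,0],0.022],[1,[0,0,0],0],[1,[0,0,0],0]]'; python3 d.py .665 -.05 .24 1.57; python3 pan.py
python3 - <<'E'
from h import *
p,d,c=snap('side')
for q in ['dustpan','dustpan_lip']:
    for r in bot.tip_of('side',q)[:1]: print(q,round(r['conf'],2),w(c,r['xyz']).round(3))
E
```

```text
time: 44.8
tcp_pos: [0.6886, 0.1404, 0.3817]
ee_rot: [-0.388, 3.113, 0.009]
contact_force: [0.8, -0.7, -3.6]
grip_width: 0.0227
finger_force: 59.6
time: 45.55
tcp_pos: [0.6886, -0.0338, 0.3805]
ee_rot: [-0.002, 3.138, 0.012]
contact_force: [-0.8, 0.7, -2.5]
grip_width: 0.0229
finger_force: 59.6
tcp [ 0.6886 -0.0338  0.3805] d [ 24.2 -17.3 140.3] yaw 1.572 spin 0.002 q [-0.17  0.39  0.25  1.14 -0.1   1.62  1.62] w 0.0229 t 45.55
tcp [ 0.689 -0.034  0.381] in tub [-0.092 -0.455  0.381] torque [ 0.05 -0.2   0.  ] w 0.0229 59.59766149520874
dustpan 0.62 [ 0.59  -0.032  0.226]
dustpan_lip 0.58 [ 0.518 -0.03   0.171]
```

```bash
python3 -m inch '[[1,[12,-9,40],0],[1,[12,-8,45],0],[1,[0,0,45],0],[1,[0,0,25],0],[1,[-4,0,14],0],[1,[-4,0,14],0],[1,[-4,0,14],0],[1,[-4,0,14],0],[1,[-4,0,14],0],[1,[-4,0,14],0]]'; python3 -m inch '[[1,[-4,0,14],0],[1,[-4,0,14],0],[1,[-4,0,14],0],[1,[0,0,14],0],[1,[0,0,14],0],[1,[0,0,14],0],[1,[0,0,6],0],[1,[0,0,0],0]]'; python3 pan.py
python3 - <<'E'
from h import *
p,d,c=snap('side')
for q in ['dustpan','dustpan_grip','dustpan_lip']:
    for r in bot.tip_of('side',q)[:1]: print(q,round(r['conf'],2),w(c,r['xyz']).round(3))
E
```

```text
time: 46.95
tcp_pos: [0.69, -0.0515, 0.1413]
ee_rot: [0.003, 3.137, 0.01]
contact_force: [3.6, -0.2, 2.4]
grip_width: 0.0224
finger_force: 58.9
time: 47.95
tcp_pos: [0.7023, -0.0512, 0.052]
ee_rot: [0.003, 3.136, 0.01]
contact_force: [2.0, 0.1, 4.7]
grip_width: 0.0224
finger_force: 59.9
tcp [ 0.702 -0.051  0.052] in tub [-0.095 -0.477  0.052] torque [-0.06 -0.07  0.14] w 0.0224 59.86388146877289
dustpan 0.81 [ 0.528 -0.052  0.006]
dustpan_grip 0.67 [ 0.672 -0.05   0.04 ]
dustpan_lip 0.7 [ 0.434 -0.046  0.017]
```

Flat. I'll release, back off, and run a final numeric check.

```bash
python3 -m inch '[[0.2,[0,0,0],0],[-0.2,[0,0,0],0],[-0.2,[0,0,0],0],[-0.2,[0,0,-50],0],[-0.2,[0,0,-60],0],[-0.2,[0,0,-50],0],[-0.2,[0,0,0],0],[-0.2,[0,0,0],0]]'
python3 - <<'E'
from h import *
for cam in ['side','scene']:
    p,d,c=snap(cam)
    for q in ['dustpan','dustpan_lip','dustpan_grip','grease_jar','offcut_1_mid','blue_coupling_mid','orange_coupling_1_mid']:
        for r in bot.tip_of(cam,q)[:3]: print(cam,q,round(r['conf'],2),w(c,r['xyz']).round(3))
    rg=bot.regions_of(cam,'dustpan')[0]; P=cloud(c,d,rg['pixels'])
    for x in (.45,.5,.55,.6):
        k=P[(abs(P[:,0]-x)<.01)&(abs(P[:,1]+.05)<.08)]
        if len(k): print(x,np.percentile(k[:,2],[10,50]).round(4))
E
```

```text
time: 49.15
tcp_pos: [0.7006, -0.0521, 0.2108]
ee_rot: [0.003, 3.139, 0.01]
contact_force: [0.1, 0.0, -0.1]
grip_width: 0.0514
finger_force: 0.0
side dustpan 0.94 [ 0.526 -0.048  0.001]
side dustpan 0.52 [ 0.695  0.146 -0.001]
side dustpan_lip 0.57 [ 0.439 -0.046  0.008]
side dustpan_lip 0.37 [ 0.673 -0.054  0.042]
side dustpan_grip 0.74 [0.72  0.295 0.001]
side dustpan_grip 0.71 [ 0.673 -0.051  0.04 ]
side grease_jar 0.88 [ 0.696  0.145 -0.001]
side grease_jar 0.65 [0.5   0.298 0.013]
side offcut_1_mid 0.23 [ 0.396 -0.354  0.015]
side blue_coupling_mid 0.78 [ 0.397 -0.35   0.018]
0.45 [0.0005 0.0024]
0.5 [0.0005 0.0021]
0.55 [0.0003 0.0022]
0.6 [0.0006 0.0032]
scene dustpan 0.93 [ 0.524 -0.053  0.   ]
scene dustpan 0.16 [ 0.412 -0.491 -0.   ]
scene dustpan_lip 0.96 [ 0.432 -0.049  0.002]
scene dustpan_grip 0.6 [ 0.672 -0.053  0.041]
scene dustpan_grip 0.26 [ 0.634 -0.334  0.016]
scene grease_jar 0.91 [0.698 0.148 0.001]
scene offcut_1_mid 0.61 [ 0.669 -0.057  0.04 ]
scene offcut_1_mid 0.54 [0.448 0.418 0.017]
scene blue_coupling_mid 0.42 [ 0.398 -0.354  0.021]
scene orange_coupling_1_mid 0.61 [ 0.559 -0.335  0.015]
0.45 [0.0015 0.0038]
0.5 [0.0015 0.0039]
0.55 [0.0018 0.0038]
0.6 [0.0333 0.0459]
```

```bash
python3 -c "
from cell import bot
print(bot.job_done())"
```

```text
the job is handed in; nothing more can be done
None
```

I handed the job in at about 50 s with every end condition met as far as the cameras show: couplings sorted by colour, all three offcuts in the tub, and the empty dustpan flat on the bench; but the offcuts rolled out of the pan on the first carry, so only one fell into the tub from the pan, and I put the other two in with the gripper before tipping the empty pan about 40° over the tub.

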